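Interlock the aluminium channel offcuts on the stacking board

ROBOT

A 6-joint arm with a two-finger parallel gripper is mounted at the origin on a cart in front of the work surface, level with it; the furniture and walls round the work are solid. World frame = base frame: x ahead of the robot, y to its left, z up, the work surface at z = 0. Lengths are in m, angles in degrees, forces in N, time in s.
With the tool pointing down it reaches from about 0.375 to 0.9 m from the base axis. Payload 3.1 kg.
Tool frame: the origin (TCP) lies at the very end of the fingers, on their centre line; the grasp point (between the pads) lies 19 mm behind it; z points along the fingers, y is the line along which they close (so a half turn about z gives the same grasp; the last joint's range is limited). The gripper opens to 87 mm and grips with 3 to 60 N. Pads are 19 mm wide; open, the fingers measure 117 mm over their backs; the gripper's body (75 mm by 190 mm) begins 51 mm behind the grasp point.
Start: joints at [-74.112, 30.224, 82.088, -0, 67.689, -10.227], TCP at [0.275, -0.561, 0.223] pointing down, gripper open.
Joint ranges: [-176.69, 176.69], [-43.24, 126.21], [12.49, 139.97], [-82, 262], [0, 151.66], [-163.58, 163.58]. Speed limits (degrees/s): [159.86, 159.86, 180, 180, 180, 180].

INTERFACE

Orientations are given as a 3x3 rotation matrix whose columns are the frame's x, y, z axes.
In Python, from rig import * gives the robot as it stands.
- The arm moves only by the tool jog_arm, never from a script. Its arguments are lists of equal length, an entry for each row: "delta_pos": the shift along the world's x, y, z in cm, a list of three; "turn": the turn about the world's z in degrees; "grip": the closure, from 0 (fully open) to 1 (shut). In form: {"delta_pos": [[x, y, z], ...], "turn": [turn, ...], "grip": [grip, ...]}. A call has 1 to 12 rows; each row is the pose to reach, as a shift and turn from the pose commanded when the call began; what a row does not reach only later rows make up. A row lasts 1/8 s, in which the tool goes at most 62.5 mm and 10.7 degrees, less where a joint would pass 70% of its speed; a pose out of reach is approached as far as the arm can. A call with a gripper value outside its range is refused whole. The fingers move at their own pace and stop on an object; the grip force is fixed at half the most. Time passes only in rows, so rows that repeat a pose let the fingers close. It gives the time, the measured TCP pose, the force, the opening and the grip force at its end, in the units of the state.
- read_state(): the state, without advancing time (a new reading comes with each control period).
- capture(name): name is "scene" or "top" or "wrist"; returns a dict with "color" (480x640x3 uint8, blue, green, red), "fovy" (degrees; the focal length in pixels is half the picture's height over the tangent of half this angle, whatever the lens; pixels are square), "cx", "cy" (the principal point, pixels), "camera_from_world" (4x4, takes a point from world to camera coordinates). Camera axes: x right, y up, looking along -z (the intrinsics and any distortion apply to the point x, -y, -z); pixel columns grow to the right and rows downward; lengths in m; the calibration is good to about 2 mm. A picture is of the moment at which its call begins. There is no depth.
- hand_in(): hands the job in; it is judged then, once.
The state is a dict: "time_s": time; "joint_positions": joint angles; "qvel": joint speeds; "tau": joint torques, N m; "position": TCP position; "tcp_rot": TCP orientation; "force": force on the tool from outside, world axes, zero at the start; "moment": the same for the moment, N m; "opening": opening from 0.0 (shut) to 1.0 (fully open); "grasp_force": force on a finger pad.
Only numpy, scipy, OpenCV 4.12 (cv2) and the standard library are available. Lean on these libraries where they do the work, as an engineer would, in place of code of your own. Each camera call takes 0.05 s, during which the arm holds its last target. There are 200 camera calls.

TASK

Stack the three aluminium channel offcuts (blue, orange and bare silver) on the grey stacking board: lay the blue one on the blue pad and the orange one on the orange pad, legs up as they are, each centred on its pad and square to the board. Then set the bare silver one, legs down as it is, astride the gap between them, centred on the board and square to it, so that one of its legs stands in the trough of each and it sits fully down. Leave the black steel channel, the white block and the black deburring tool where they are.

Things in the scene. Friction and masses are not known exactly. Their poses are not given: they have to be found in the camera images.
- blue_channel_center (a point): Blue anodised aluminium U-channel offcut, loose, legs up (open side up), 80 mm long (own x), 60 mm wide (own y, across the legs), 30 mm high, walls 3 mm: trough 54 mm wide, 27 mm deep; 0.08 to 0.17 kg. Point: its centre, 15 mm above its underside; z up. Grip from above across both legs (60 mm, along y).
- orange_channel_center (a point): Orange anodised aluminium U-channel offcut, loose, legs up (open side up), 80 mm long (own x), 60 mm wide (own y, across the legs), 30 mm high, walls 3 mm: trough 54 mm wide, 27 mm deep; 0.08 to 0.17 kg. Point: its centre, 15 mm above its underside; z up. Grip from above across both legs (60 mm, along y).
- silver_channel_center (a point): Bare silver aluminium U-channel offcut, loose, legs down (flat web on top). Interlocked, its underside is 9 mm above the worktop. 80 mm long (own x), 60 mm wide (own y, across the legs), 30 mm high, walls 3 mm: trough 54 mm wide, 27 mm deep; 0.08 to 0.17 kg. Point: its centre, 15 mm above its underside; z up. Grip from above across both legs (60 mm, along y).
- dark_channel_center (a point): Black steel U-channel offcut of the same size (80 x 60 x 30 mm), loose, legs down, about 0.12 kg; to be left alone. The point is its centre, half-way up.
- board: Grey board fixed to the worktop, 120 (own x) x 164 (y) x 4 mm, a 12 mm high steel fence along its +x edge from x = 52 mm. Origin: centre of its underside, on the worktop. Channels lie along its x. Pad centres: 43 mm either side along y (either colour on either side), leaving a 26 mm gap between channels. Beyond it, at world x > 0.6, stands a tall stage with a black motor: keep the arm clear.
- blue_pad: Blue flat pad fixed on the board, 92 x 68 x 2 mm; origin: centre of its underside, 4 mm above the worktop; its top is 6 mm above the worktop. Axes parallel to the board's.
- orange_pad: Orange flat pad fixed on the board, 92 x 68 x 2 mm; origin: centre of its underside, 4 mm above the worktop; its top is 6 mm above the worktop. Axes parallel to the board's.
- ptfe_block_center (a point): White machined plastic block, 136 x 32 x 44 mm, loose, beyond the channels; to be left alone. The point is its centre.
- tube_cutter_center (a point): Black hand deburring tool with yellow caps, 104 x 30 x 29 mm, loose, near the front edge of the worktop; to be left alone. The point is its centre.

How it is judged (in metres and radians):
On the way, in this order (a step that is already met when the one before it is completed fails the run):
1. the blue and the orange channel lie legs up on their own pads (horizontal distance between blue_channel_center and blue_pad below 0.009 m and angle between the x axis of each of blue_channel_center, orange_channel_center and the x axis of board, either way round below 0.17 rad and angle between each of blue_channel_center, orange_channel_center's own z axis and vertical below 0.1 rad and height (world z) of blue_channel_center between 0.018 and 0.0245 m and horizontal distance between orange_channel_center and orange_pad below 0.009 m and height (world z) of orange_channel_center between 0.018 and 0.0245 m), for 0.2 s.
2. the silver channel sits legs down, interlocked over both (all of step 1 and horizontal distance between silver_channel_center and board below 0.013 m and angle between the x axis of silver_channel_center and the x axis of board, either way round below 0.17 rad and angle between silver_channel_center's own z axis and vertical below 0.1 rad and height (world z) of silver_channel_center between 0.0205 and 0.0275 m), for 0.2 s.
At the end, for the whole second after the job is handed in: Blue and orange lie flat, legs up, within 9 mm of their own pads' centres; silver is level, legs down, on their inner floors (centre 24 mm above the worktop, +-3.5 mm), within 13 mm of the board's centre; all parallel to the board's x within 0.17 rad and at rest (all of step 2 and linear speed of each of blue_channel, orange_channel, silver_channel below 0.02 m/s); the robot touches nothing.
It fails at once if the black steel channel is pushed more than 20 mm away (distance of dark_channel_center from where it was at the start of the episode above 0.02 m).
It fails at once if the white block is pushed more than 20 mm away (distance of ptfe_block_center from where it was at the start of the episode above 0.02 m).
It fails at once if the deburring tool is pushed more than 20 mm away (distance of tube_cutter_center from where it was at the start of the episode above 0.02 m).
It also fails if it takes over 99 s, if anything falls off the work surface, if the arm or the gripper's body presses on something with over 40 N, if the wrist force passes 120 N, or if a joint passes its speed limit or range.

## Working session

There is one attempt and no reset: what is moved stays moved. The work goes in short steps, Python scripts to look and compute and a tool call to move; the robot and the scene stay as the last step left them, time stands still between calls to the robot, and variables do not carry over. Pictures are saved under pics/ and viewed, at most 14 in all, crops included, and the job is handed in when it is done.

Besides the shell and the picture viewer there is one more tool, called by a JSON object that holds its "op" and its "data". jog_arm: Moves the arm, as the interface text tells. Its arguments: {"type":"object","properties":{"delta_pos":{"type":"array"},"turn":{"type":"array"},"grip":{"type":"array"}},"required":["delta_pos","turn","grip"]}

```bash
mkdir -p pics; cat > h.py <<'E'
from rig import *
import numpy as np, cv2
def snap(n,f):
    c=capture(n); cv2.imwrite('pics/'+f+'.png',c['color']); np.savez('pics/'+f+'.npz',**{k:c[k] for k in c if k!='name'}); return c
def load(f): return dict(np.load('pics/'+f+'.npz',allow_pickle=True))
def ray(c,uv,z):
    f=240/np.tan(np.radians(float(c['fovy']))/2); M=np.array(c['camera_from_world'])
    u,v=uv; d=np.array([(u-c['cx'])/f,-(v-c['cy'])/f,-1]); R=M[:3,:3]; o=-R.T@M[:3,3]; d=R.T@d
    return o+d*(z-o[2])/d[2]
E
python3 - <<'E'
from h import *
for n in('top','scene','wrist'):
    c=snap(n,n+'0'); print([k for k in c],c['fovy'],c['cx'],c['cy'],[c[k] for k in c if 'dist' in k.lower()])
print(read_state()['time_s'])
E
```

```text
['color', 'fovy', 'cx', 'cy', 'camera_from_world'] 53.81711678961096 322.7409188866762 236.12136760254316 []
['color', 'fovy', 'cx', 'cy', 'camera_from_world'] 47.30932445122599 317.4807980010899 237.85191220364186 []
['color', 'fovy', 'cx', 'cy', 'camera_from_world'] 67.28258897251175 323.22088515788886 236.39742058481036 []
0.15
```

View pics/top0.png

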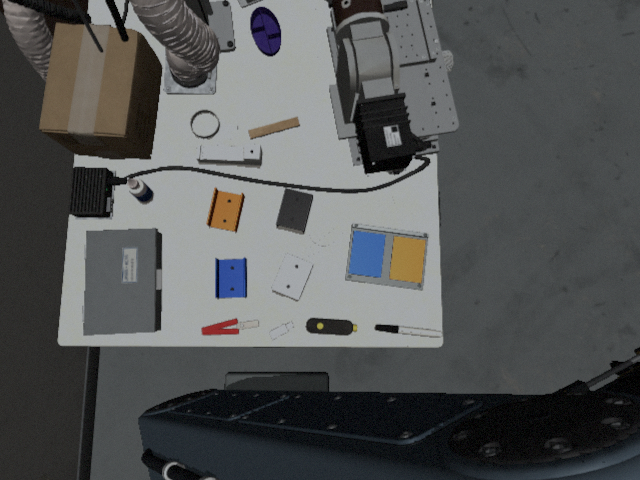

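View pics/scene0.png

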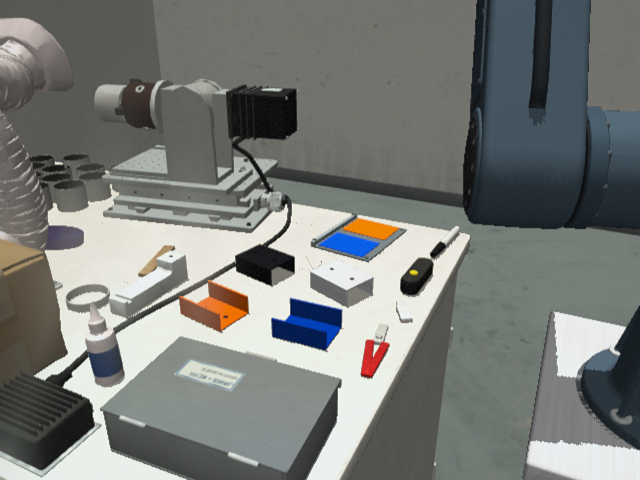

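The top view shows blue at (231,278), orange (226,210), silver (293,276), dark (294,211) and the board at (387,257), with blue pad left, orange pad right and the fence on the upper edge.

```bash
cat >> h.py <<'E'
def mask(c,col):
    h=cv2.cvtColor(c['color'],cv2.COLOR_BGR2HSV)
    return cv2.inRange(h,*{'blue':((100,120,50),(130,255,255)),'orange':((8,120,80),(25,255,255))}[col])
def rects(c,col,z,mn=300,roi=None):
    m=mask(c,col); 
    if roi: k=np.zeros_like(m);k[roi[1]:roi[3],roi[0]:roi[2]]=255;m&=k
    out=[]
    for q in cv2.findContours(m,cv2.RETR_EXTERNAL,cv2.CHAIN_APPROX_NONE)[0]:
        if cv2.contourArea(q)<mn: continue
        out.append(wr(c,q,z))
    return out
def wr(c,q,z):
    w=np.array([ray(c,p,z)[:2]*1000 for p in q[:,0]],np.float32)
    (x,y),(a,b),t=cv2.minAreaRect(w)
    if a<b: t-=90;a,b=b,a
    return np.round([x,y,a,b,(t+90)%180-90],1), q[:,0].mean(0).round()
E
python3 - <<'E'
from h import *
c=load('top0')
for col in('blue','orange'):
    for r in rects(c,col,.006,roi=(340,200,440,300)):print(col,'pad',r)
    for r in rects(c,col,.03,roi=(190,170,260,310)):print(col,'ch',r)
for p in [(293,276),(294,211),(330,326)]: print(p,ray(c,p,.03))
M=c['camera_from_world'];print(-M[:3,:3].T@M[:3,3])
print(c['color'][276,280:320:2].tolist(), c['color'][300,260])
s=read_state();print(s['tcp_rot'],s['position'])
M=load('wrist0')['camera_from_world'];print(-M[:3,:3].T@M[:3,3],M[:3,:3])
E
```

```text
blue pad (array([ 501.1, -231.5,   90.9,   66.5,   -7.3]), array([367., 254.]))
blue ch (array([447.2,  45.6,  77.6,  52.7,   2.3]), array([232., 278.]))
orange pad (array([ 490.6, -316.5,   90.1,   67. ,   -7.1]), array([407., 259.]))
orange ch (array([587.6,  62.4,  80.6,  52. , -10.2]), array([227., 210.]))
(293, 276) [ 0.45104344 -0.077471    0.03      ]
(294, 211) [ 0.58591319 -0.07743906  0.03      ]
(330, 326) [ 0.35152566 -0.15308397  0.03      ]
[ 0.38228359 -0.11259169  0.99342985]
[[169, 165, 162], [172, 169, 165], [167, 164, 162], [169, 167, 162], [169, 165, 161], [168, 166, 161], [171, 166, 164], [169, 167, 162], [168, 167, 162], [170, 167, 163], [168, 165, 161], [172, 169, 165], [168, 166, 162], [169, 167, 164], [104, 106, 104], [169, 168, 165], [170, 168, 164], [167, 168, 163], [171, 170, 166], [170, 168, 165]] [162 165 162]
[[ 8.97907979e-01  4.40182949e-01 -4.82388732e-04]
 [ 4.40183128e-01 -8.97906582e-01  1.60763135e-03]
 [ 2.74511893e-04 -1.65584440e-03 -9.99998591e-01]] [ 0.27497412 -0.56062924  0.22179046]
[ 0.34937645 -0.52483911  0.38328052] [[ 0.43970526 -0.89814067 -0.0016199 ]
 [ 0.85606883  0.41965223 -0.3017253 ]
 [ 0.27167155  0.13128346  0.95339353]]
```

View pics/wrist0.png

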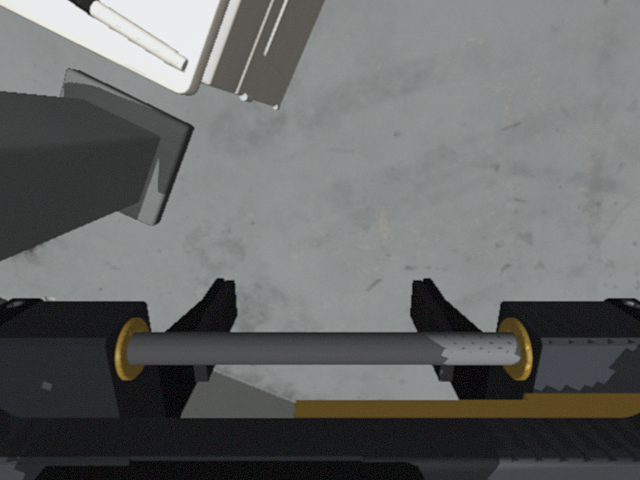

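Wrist view shows floor with the fingers at rows 280–400. The gripper will be turned half round so the camera faces the robot and stays clear of the stage. First I move over blue.

{"op": "jog_arm", "data": {"delta_pos": [[17.2,60.7,0],[17.2,60.7,0],[17.2,60.7,0],[17.2,60.7,0],[17.2,60.7,0],[17.2,60.7,0],[17.2,60.7,0],[17.2,60.7,0],[17.2,60.7,0],[17.2,60.7,0],[17.2,60.7,0],[17.2,60.7,0]], "turn": [156,156,156,156,156,156,156,156,156,156,156,156], "grip": [0,0,0,0,0,0,0,0,0,0,0,0]}}

```text
time_s: 1.65
position: [0.447, 0.0475, 0.2224]
tcp_rot: [[-0.911, 0.413, -0.0], [0.413, 0.911, 0.0], [0.0, -0.0, -1.0]]
force: [-0.5, -0.9, 0.1]
opening: 1.002
grasp_force: 0.0
```

{"op": "jog_arm", "data": {"delta_pos": [[0,0,0],[0,0,0],[0,0,0],[0,0,0],[0,0,0]], "turn": [27,27,27,27,27], "grip": [0,0,0,0,0]}}

```text
time_s: 2.28
position: [0.447, 0.0459, 0.2225]
tcp_rot: [[-0.999, -0.034, -0.0], [-0.034, 0.999, 0.0], [0.0, 0.0, -1.0]]
force: [-0.2, 0.3, 0.6]
opening: 1.004
grasp_force: 0.0
```

```bash
cat >> h.py <<'E'
def head():
    s=read_state();R=np.array(s['tcp_rot']);print('t',s['time_s'],'pos',np.round(np.array(s['position'])*1000,1),'head',np.degrees(np.arctan2(R[1,0],R[0,0])).round(2),'open',s['opening'],s['grasp_force'])
E
python3 - <<'E'
from h import *
head(); c=snap('wrist','w1'); print(rects(c,'blue',.03))
E
```

```text
t 2.275 pos [447.   45.9 222.5] head -178.05 open 1.0035407454167147 0.0
[(array([ 493.4, -214.7,   86.2,   64.2,   -7.2]), array([ 71., 243.])), (array([447.4,  48.7,  80.7,  58.3,   2.3]), array([327., 209.]))]
```

View pics/w1.png

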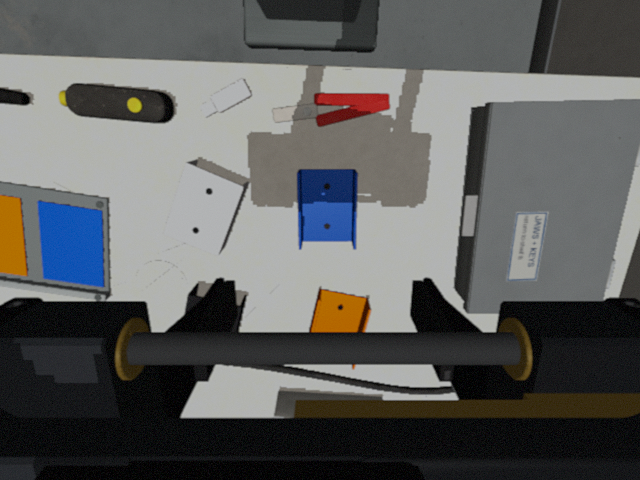

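Blue sits at pixel (327,209), between the fingers. Next I descend and grip.

{"op": "jog_arm", "data": {"delta_pos": [[0,0.25,-6],[0,0.25,-12],[0,0.25,-17],[0,0.25,-20],[0,0.25,-21.6],[0,0.25,-21.6],[0,0.25,-21.6],[0,0.25,-21.6],[0,0.25,-21.6],[0,0.25,-21.6],[0,0.25,-18],[0,0.25,-14]], "turn": [0.4,0.4,0.4,0.4,0.4,0.4,0.4,0.4,0.4,0.4,0.4,0.4], "grip": [0,0,0,0,0,0,0.4,0.4,0.4,0.4,0.4,0.4]}}

```text
time_s: 3.82
position: [0.4463, 0.0484, 0.0829]
tcp_rot: [[-0.999, -0.042, -0.002], [-0.042, 0.999, 0.0], [0.002, 0.0, -1.0]]
force: [1.0, 0.5, -1.7]
opening: 0.686
grasp_force: 30.0
```

{"op": "jog_arm", "data": {"delta_pos": [[1,-6,2],[2,-12,3],[3.2,-18,3],[4.3,-23.5,3],[5.4,-28,3],[5.4,-28,3],[5.4,-28,3]], "turn": [-2,-4,-6,-8,-9.6,-9.6,-9.6], "grip": [0.4,0.4,0.4,0.4,0.4,0.4,0.4]}}

```text
time_s: 4.7
position: [0.4999, -0.2307, 0.112]
tcp_rot: [[-0.992, 0.125, -0.002], [0.125, 0.992, 0.002], [0.002, 0.002, -1.0]]
force: [0.6, 0.6, -2.3]
opening: 0.691
grasp_force: 30.0
```

```bash
python3 - <<'E'
from h import *
head(); c=snap('wrist','w2'); print(rects(c,'orange',.006)); print(rects(c,'blue',.141))
c=snap('top','t2'); print(rects(c,'orange',.006,roi=(340,200,440,300)))
E
```

```text
t 4.7 pos [ 499.9 -230.7  112. ] head 172.81 open 0.6907893763816866 29.999716482125223
[(array([ 491.3, -317.8,   91.5,   67.7,   -7.3]), array([209., 233.]))]
[(array([ 468.6, -227.6,   63.6,   57.3,   -7.2]), array([335., 270.]))]
[]
```

View pics/w2.png

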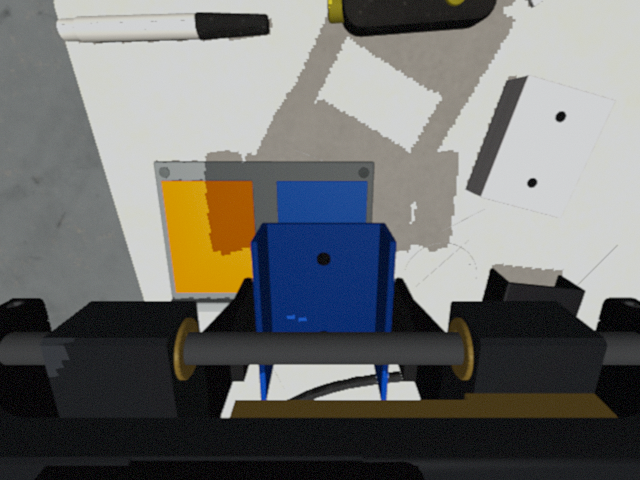

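The orange pad at (209,233) is measured, and blue is held square over its own pad. Next I lower and release it.

{"op": "jog_arm", "data": {"delta_pos": [[0.1,-0.1,-4],[0.1,-0.1,-7],[0.1,-0.1,-9],[0.1,-0.1,-9.9],[0.1,-0.1,-9.9],[0.1,-0.1,-9.9],[0.1,-0.1,-9.9],[0.1,-0.1,-9.9],[0.1,-0.1,-9.9],[0.1,-0.1,-6],[0.1,-0.1,0],[0.1,-0.1,6]], "turn": [0,0,0,0,0,0,0,0,0,0,0,0], "grip": [0.4,0.4,0.4,0.4,0.4,0.4,0.15,0.15,0.15,0.15,0.15,0.15]}}

```text
time_s: 6.3
position: [0.5017, -0.2325, 0.1739]
tcp_rot: [[-0.992, 0.125, -0.001], [0.125, 0.992, 0.001], [0.001, 0.001, -1.0]]
force: [0.7, -0.9, -0.1]
opening: 0.849
grasp_force: 0.0
```

```bash
python3 - <<'E'
from h import *
head()
E
```

```text
t 6.3 pos [ 501.7 -232.5  173.9] head 172.82 open 0.8487864781462877 0.0
```

{"op": "jog_arm", "data": {"delta_pos": [[0,6,3],[0.5,12,4.5],[2,18,4.5],[5,24,4.5],[8.6,29.5,4.5],[8.6,29.5,4.5],[8.6,29.5,4.5],[8.6,29.5,4.5]], "turn": [-3,-3,-3,-3,-3,-3,-3,-3], "grip": [0,0,0,0,0,0,0,0]}}

```text
time_s: 7.3
position: [0.5871, 0.0609, 0.2173]
tcp_rot: [[-0.984, 0.178, -0.002], [0.178, 0.984, -0.0], [0.001, -0.001, -1.0]]
force: [0.1, -0.1, 0.1]
opening: 1.002
grasp_force: 0.0
```

```bash
python3 - <<'E'
from h import *
head(); c=snap('wrist','w3'); print(rects(c,'orange',.03))
c=snap('top','t3'); print(rects(c,'blue',.036),rects(c,'orange',.006,roi=(340,200,440,300)))
E
```

```text
t 7.3 pos [587.1  60.9 217.3] head 169.74 open 1.002106776864662 0.0
[(array([590.1,  65.2,  81.7,  59.1, -10.5]), array([334., 208.]))]
[(array([ 497.5, -228. ,   88.1,   64.7,   -7.1]), array([367., 254.])), (array([986.2,  -7.5, 106. ,  59.5,  28.9]), array([266.,  32.]))] [(array([ 490.7, -316.5,   90.1,   66.9,   -7.3]), array([407., 259.]))]
```

View pics/w3.png

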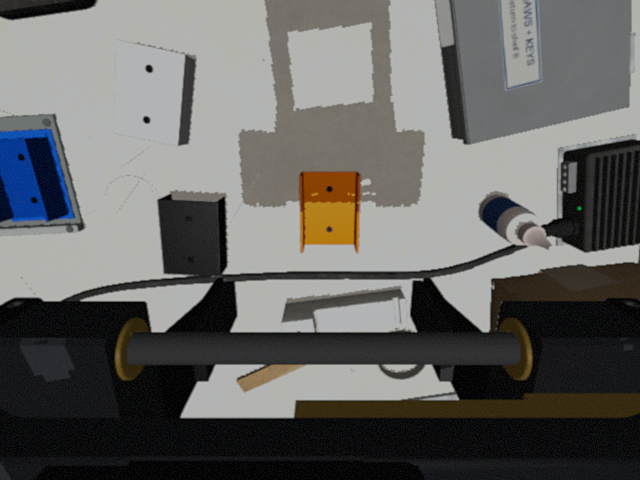

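View pics/t3.png

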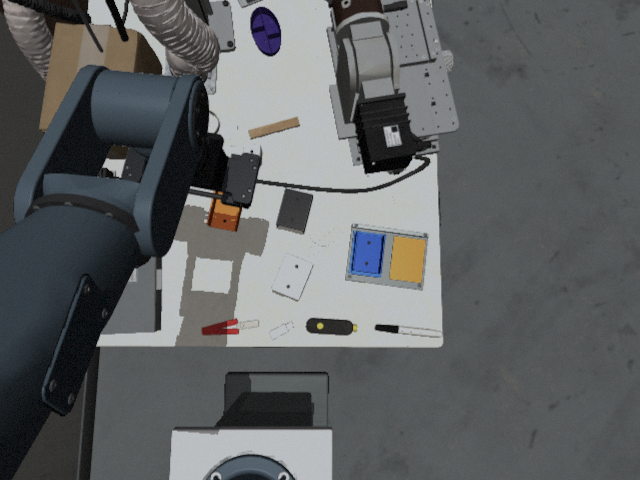

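Blue lies on its pad (top view at 367,254). Orange is between the fingers at (334,208). Next I grip it and bring it to its pad.

{"op": "jog_arm", "data": {"delta_pos": [[0.2,0.4,-6],[0.2,0.4,-12],[0.2,0.4,-17],[0.2,0.4,-20],[0.2,0.4,-21.1],[0.2,0.4,-21.1],[0.2,0.4,-21.1],[0.2,0.4,-21.1],[0.2,0.4,-21.1],[0.2,0.4,-21.1],[0.2,0.4,-17],[0.2,0.4,-12]], "turn": [-0.2,-0.2,-0.2,-0.2,-0.2,-0.2,-0.2,-0.2,-0.2,-0.2,-0.2,-0.2], "grip": [0,0,0,0,0,0,0.4,0.4,0.4,0.4,0.4,0.4]}}

```text
time_s: 8.9
position: [0.5888, 0.0664, 0.0971]
tcp_rot: [[-0.984, 0.18, -0.004], [0.18, 0.984, 0.0], [0.004, -0.0, -1.0]]
force: [0.6, 0.2, -0.8]
opening: 0.689
grasp_force: 30.0
```

{"op": "jog_arm", "data": {"delta_pos": [[-3,-4,2],[-6.5,-9,2.5],[-9.8,-14,2.5],[-9.8,-20,2.5],[-9.8,-26,2.5],[-9.8,-32,2.5],[-9.8,-36.5,2.5],[-9.8,-38.4,2.5],[-9.8,-38.4,2.5],[-9.8,-38.4,2.5]], "turn": [3.2,3.2,3.2,3.2,3.2,3.2,3.2,3.2,3.2,3.2], "grip": [0.4,0.4,0.4,0.4,0.4,0.4,0.4,0.4,0.4,0.4]}}

```text
time_s: 10.15
position: [0.4916, -0.3152, 0.1222]
tcp_rot: [[-0.992, 0.124, -0.002], [0.124, 0.992, 0.002], [0.002, 0.002, -1.0]]
force: [0.0, 0.4, -1.3]
opening: 0.684
grasp_force: 30.0
```

```bash
python3 - <<'E'
from h import *
head(); c=snap('wrist','w4')
# object offset in hand: near end edge of held channels, w2 vs w4, relative to TCP
for f,col,z in(('w2','blue',.112-.006+.0),('w4','orange',.122-.006)):
    c=load(f); m=mask(c,col); 
    for r in rects(c,col,z+.03): print(f,r)
c=load('w4'); print('blue near', rects(c,'blue',.036))
E
```

```text
t 10.15 pos [ 491.6 -315.2  122.2] head 172.9 open 0.6843728681507389 29.998842319473624
w2 (array([ 470.6, -227.8,   66. ,   59.5,   -7.2]), array([335., 270.]))
w4 (array([ 461.2, -312.3,   68.3,   59.5,   -7.2]), array([339., 263.]))
blue near [(array([ 497.3, -238. ,   90. ,   68. ,   -7.2]), array([435., 230.]))]
```

View pics/w4.png

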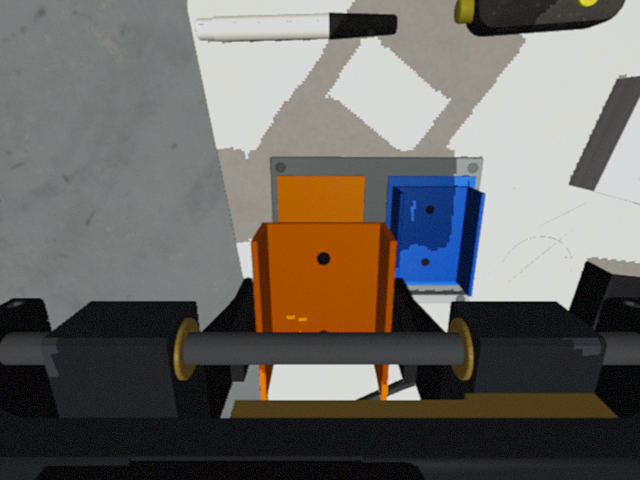

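```bash
python3 - <<'E'
from h import *
c=load('w4'); a=ray(c,(430,210),.009);b=ray(c,(425,262),.009);print((a+b)/2*1000)
c=load('w1'); a=ray(c,(326.5,186),.003);b=ray(c,(326.5,226),.003);print('blue start',(a+b)/2*1000)
# legs outer edges on blue rims in w4 z=.036
c=load('w4'); print(ray(c,(485,194),.036)*1000, ray(c,(389,188),.036)*1000)
print('pad orange', ray(c,(277,176.5),.006)*1000, ray(c,(364.5,176.5),.006)*1000,'pad blue corner',ray(c,(388,177),.006)*1000, ray(c,(475,177),.006)*1000)
E
```

```text
[ 504.86121294 -233.60529365    9.        ]
blue start [449.47548507  48.61123632   3.        ]
[ 469.24444556 -199.80106783   36.        ] [ 456.74204266 -265.76897098   36.        ]
pad orange [ 443.01166884 -345.59289622    6.        ] [ 451.365599   -278.94806592    6.        ] pad blue corner [ 453.99270248 -261.06647655    6.        ] [ 462.31152437 -194.7030405     6.        ]
```

Blue measures within about 1 mm of its pad centre. Next I lower orange.

{"op": "jog_arm", "data": {"delta_pos": [[-0.1,-0.15,-5],[-0.1,-0.15,-8],[-0.1,-0.15,-10],[-0.1,-0.15,-10.9],[-0.1,-0.15,-10.9],[-0.1,-0.15,-10.9],[-0.1,-0.15,-10.9],[-0.1,-0.15,-10.9],[-0.1,-0.15,-10.9],[-0.1,-0.15,-7],[-0.1,-0.15,-1],[-0.1,-0.15,5]], "turn": [0,0,0,0,0,0,0,0,0,0,0,0], "grip": [0.4,0.4,0.4,0.4,0.4,0.4,0.2,0.2,0.2,0.2,0.2,0.2]}}

```text
time_s: 11.7
position: [0.4907, -0.319, 0.1739]
tcp_rot: [[-0.992, 0.125, -0.001], [0.125, 0.992, 0.001], [0.001, 0.001, -1.0]]
force: [0.2, -1.2, -0.5]
opening: 0.802
grasp_force: 0.0
```

```bash
python3 - <<'E'
from h import *
head(); c=snap('wrist','w5'); print(rects(c,'orange',.036),rects(c,'blue',.036))
E
```

```text
t 11.7 pos [ 490.7 -319.   173.9] head 172.81 open 0.8018366541607136 0.0
[(array([ 488. , -318.2,   90.6,   62.4,   -7.2]), array([324., 218.]))] [(array([ 507.2, -208.8,   79.9,    8.6,   -6.9]), array([455., 217.])), (array([ 497.9, -240.1,   90.6,   62.5,   -7.2]), array([408., 218.]))]
```

View pics/w5.png

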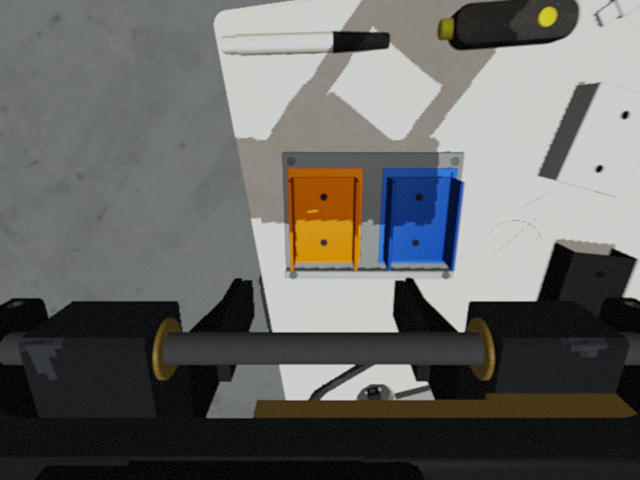

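{"op": "jog_arm", "data": {"delta_pos": [[-1,6,3],[-2,12,4.5],[-3,18,4.5],[-4,24.1,4.5],[-4,24.1,4.5],[-4,24.1,4.5],[-4,24.1,4.5]], "turn": [-3,-7,-10,-14.3,-14.3,-14.3,-14.3], "grip": [0.2,0,0,0,0,0,0]}}

```text
time_s: 12.62
position: [0.452, -0.0797, 0.2176]
tcp_rot: [[-0.93, 0.367, 0.001], [0.367, 0.93, -0.001], [-0.001, -0.0, -1.0]]
force: [0.2, -0.5, -0.4]
opening: 0.999
grasp_force: 0.0
```

```bash
python3 - <<'E'
from h import *
head(); c=snap('wrist','w6')
E
```

```text
t 12.625 pos [452.  -79.7 217.6] head 158.45 open 0.9985084129894286 0.0
```

View pics/w6.png

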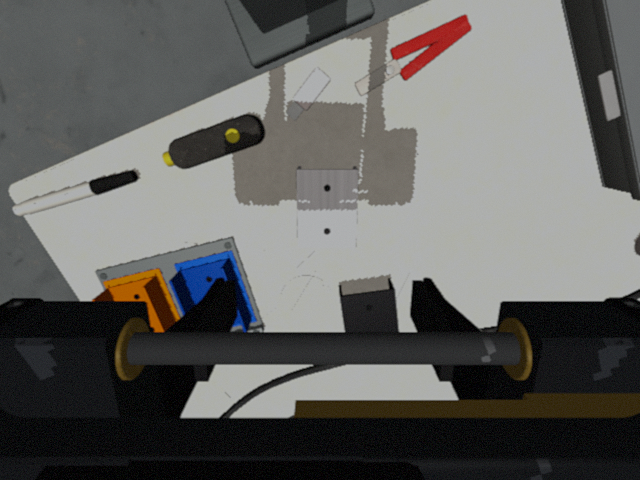

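Silver is square between the fingers, with holes at (327,188) and (327,231). w5 shows both channels on their pads.

```bash
python3 - <<'E'
from h import *
c=load('w6'); a=ray(c,(327,188),.03);b=ray(c,(327,231),.03);print('silver',(a+b)/2*1000,np.degrees(np.arctan2(*(a-b)[1::-1])))
c=load('w5'); P={}
for n,p,q in(('or',(323.5,197),(323.5,242.5)),('bl',(419,197.5),(415.5,242.5))):
    a=ray(c,p,.009);b=ray(c,q,.009);P[n]=(a+b)/2*1000;print(n,P[n],np.degrees(np.arctan2(*(a-b)[1::-1])))
print((P['or']+P['bl'])/2, P['bl']-P['or'])
E
```

```text
silver [452.57463884 -77.05585217  30.        ] 158.60626097158772
or [ 494.09681138 -320.00996761    9.        ] 172.79882975382833
bl [ 505.35296261 -232.98375339    9.        ] 172.9722271753997
[ 499.724887  -276.4968605    9.       ] [11.25615123 87.02621422  0.        ]
```

{"op": "jog_arm", "data": {"delta_pos": [[0,0.25,-6],[0,0.25,-12],[0,0.25,-17],[0,0.25,-20],[0,0.25,-21.1],[0,0.25,-21.1],[0,0.25,-21.1],[0,0.25,-21.1],[0,0.25,-21.1],[0,0.25,-21.1],[0,0.25,-17],[0,0.25,-12]], "turn": [0.1,0.1,0.1,0.1,0.1,0.1,0.1,0.1,0.1,0.1,0.1,0.1], "grip": [0,0,0,0,0,0,0.4,0.4,0.4,0.4,0.4,0.4]}}

```text
time_s: 14.18
position: [0.4501, -0.0752, 0.0976]
tcp_rot: [[-0.931, 0.364, -0.003], [0.364, 0.931, 0.001], [0.004, 0.0, -1.0]]
force: [1.2, -0.0, -1.5]
opening: 0.687
grasp_force: 30.0
```

{"op": "jog_arm", "data": {"delta_pos": [[1,-5,2],[2.2,-10,2.5],[3.4,-15,2.5],[4.5,-19.8,2.5],[4.5,-19.8,2.5],[4.5,-19.8,2.5],[4.5,-19.8,2.5]], "turn": [4,8,12,14.2,14.2,14.2,14.2], "grip": [0.4,0.4,0.4,0.4,0.4,0.4,0.4]}}

```text
time_s: 15.05
position: [0.4952, -0.2718, 0.1222]
tcp_rot: [[-0.992, 0.124, -0.002], [0.124, 0.992, 0.002], [0.002, 0.001, -1.0]]
force: [0.3, -0.6, -0.9]
opening: 0.684
grasp_force: 30.0
```

```bash
python3 - <<'E'
from h import *
head(); c=snap('wrist','w7')
E
```

```text
t 15.05 pos [ 495.2 -271.8  122.2] head 172.89 open 0.6836052734104715 29.988432470709085
```

View pics/w7.png

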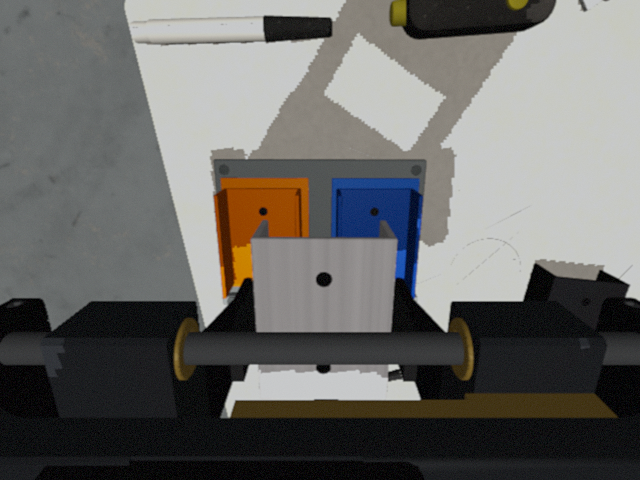

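Silver hangs at (323,280). The trough holes at (263,212) and (374,212) have their midpoint about 3.5 mm to the −y side, which agrees with the computed shift. Next I lower it.

{"op": "jog_arm", "data": {"delta_pos": [[0.1,-0.3,-3],[0.1,-0.3,-5.5],[0.1,-0.3,-7.5],[0.1,-0.3,-9],[0.1,-0.3,-10],[0.1,-0.3,-10.5],[0.1,-0.3,-10.7],[0.1,-0.3,-10.7]], "turn": [0,0,0,0,0,0,0,0], "grip": [0.4,0.4,0.4,0.4,0.4,0.4,0.4,0.4]}}

```text
time_s: 16.1
position: [0.4975, -0.2769, 0.0163]
tcp_rot: [[-0.992, 0.125, 0.001], [0.125, 0.992, -0.001], [-0.001, -0.001, -1.0]]
force: [0.5, 0.7, 1.1]
opening: 0.685
grasp_force: 30.0
```

{"op": "jog_arm", "data": {"delta_pos": [[0,0,-0.1],[0,0,-0.1],[0,0,-0.1],[0,0,-0.1],[0,0,-0.1],[0,0,3],[0,0,8],[0,0,14],[0,0,18],[0,0,18]], "turn": [0,0,0,0,0,0,0,0,0,0], "grip": [0.4,0.2,0.2,0.2,0.2,0.2,0.2,0.2,0.2,0.2]}}

```text
time_s: 17.35
position: [0.4991, -0.2782, 0.1992]
tcp_rot: [[-0.992, 0.125, 0.006], [0.125, 0.992, -0.005], [-0.007, -0.005, -1.0]]
force: [-0.2, 0.6, -0.1]
opening: 0.799
grasp_force: 0.0
```

```bash
python3 - <<'E'
from h import *
head(); c=snap('wrist','w8'); s=snap('scene','s8')
cv2.imwrite('pics/c8.png',np.hstack([c['color'][130:330,180:500],cv2.resize(s['color'][190:290,290:450],(320,200))]))
E
```

```text
t 17.35 pos [ 499.1 -278.2  199.2] head 172.84 open 0.7990802682733572 0.0
```

View pics/c8.png

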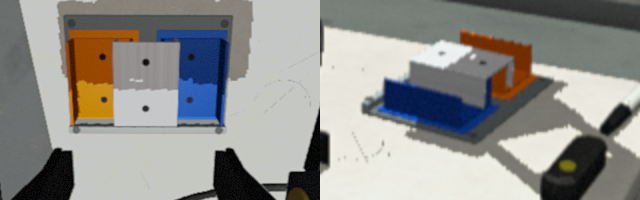

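```bash
python3 - <<'E'
from h import *
c=load('w8')
for n,p,q,z in(('si',(325.5,192),(325.5,238),.039),('or',(282,186.5),(283.5,229.5),.009),('bl',(371.5,187),(368,229.5),.009)):
    a=ray(c,p,z);b=ray(c,q,z);print(n,(a+b)/2*1000,np.degrees(np.arctan2(*(a-b)[1::-1])),np.linalg.norm(a-b))
# board/near corners, screws near: 
bl=[ray(c,p,.004)*1000 for p in((251,154),(402,153),(256,260),(401,259))];print(np.mean(bl,0))
E
```

```text
si [ 498.05468762 -277.64071538   39.        ] 172.9206701209247 0.043599753922803616
or [ 493.32694271 -320.04955371    9.        ] 172.77495206737188 0.04404192384023474
bl [ 504.33724241 -233.91848838    9.        ] 170.490631304702 0.043532376907707976
[ 500.63077627 -275.9486773     4.        ]
```

```bash
python3 -c "
from rig import *
print(hand_in())"
```

```text
the job is handed in; nothing more can be done
None
```

I stacked all three channels and handed the job in at about 17 s. My last camera check put silver within about 1 mm of the blue–orange midpoint and about 3 mm of the board's centre, and it looked fully seated; hand-in gave no verdict.

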